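# Empty the offcut pan through the bin's sprung flap

### The arm

A 6-joint arm with a two-finger parallel gripper is mounted at the origin on a cart in front of the work surface, level with it; the furniture and walls round the work are solid. World frame = base frame: x ahead of the robot, y to its left, z up, the work surface at z = 0. Lengths are in m, angles in rad, forces in N, time in s.
With the tool pointing down it reaches from about 0.3 to 0.95 m from the base axis. Payload 3.1 kg.
Tool frame: the origin (TCP) lies where the fingers leave the gripper's body, on its centre line; the fingertips stand 73 mm ahead of it and the grasp point (between the pads) lies 54 mm ahead of it (bot.pinch_z is the distance from the TCP to the grasp point, in m); z points along the fingers, y is the line along which they close (so a half turn about z gives the same grasp; the last joint's range is limited). The gripper opens to 85 mm and grips with 20 to 120 N. Pads are 22 mm wide; open, the fingers measure 114 mm over their backs; the gripper's body (76 mm by 85 mm) begins 54 mm behind the grasp point. The pads swing forward as they close: fully open they stand 13 mm farther back than shut.
Start: joints at [1.265, 0.308, 1.634, -0, 1.2, -0.07], TCP at [0.146, 0.608, 0.304] pointing down, gripper open.
Joint ranges: [-3.06, 3.06], [-0.79, 1.96], [0.05, 2.63], [-1.19, 4.34], [0.05, 2.64], [-2.94, 2.94]. Speed limits (rad/s): [2.79, 2.79, 3.14, 3.14, 3.14, 3.14].

### API

Orientations are given as a rotation vector (axis times angle).
In Python, from station import bot, eyes gives the robot as it stands. The module is installed in compiled form; this text tells all that it offers.
- The arm moves only by the shell command python3 -m pendant 'ROWS' [FORCE]. ROWS is JSON, one flat list of numbers, 5 for each row, row after row: the finger opening in mm, from 0 to 85.4, then the shift along the world's x, y, z in units of 40 mm (1.0 is 40 mm), then the turn about the world's z in units of 5 degrees (1.0 is 5 degrees). In form: [hand, tx, ty, tz, roll, hand, tx, ty, tz, roll, ...]. A call has exactly 5 rows; each row shifts and turns the commanded pose from where the row before left it; what a row does not reach is not made up. A row lasts 1/12 s, in which the tool goes at most 41.7 mm and 7.16 degrees, less where a joint would pass 70% of its speed; a pose out of reach is approached as far as the arm can. A call is refused whole if a number of a shift passes 1 or a number of a turn 1, either way. A call with a gripper value outside its range is refused whole. The fingers move at their own pace and stop on an object; FORCE is the grip in N (left out, the last holds). Time passes only in rows, so rows that do not move let the fingers close, or fill a call up. It gives the time, the measured TCP pose, the force, the opening and the grip force at its end, in the units of the state.
- bot.get_obs(): the state, without advancing time (a new reading comes with each control period).
- eyes.snapshot(name): name is "side" or "top" or "wrist"; returns the picture (400x640x3 uint8, red, green, blue); there is no depth.
- eyes.camera_info(name): a dict with "fx", "fy", "cx", "cy" (pixels), "D" ([k1, k2, p1, p2, k3] as OpenCV has them; the pictures are not rectified), "xyz" and "orientation" of the camera in the world. Camera axes: x right, y down, z forward; pixel columns grow to the right and rows downward; lengths in m; the calibration is good to about 2 mm. A picture is of the moment at which its call begins: read the wrist's pose just before it. camera_info takes no time and is no camera call; for the wrist camera it gives the pose at the moment of the call.
- bot.hand_in(): hands the job in; it is judged then, once.
Trained networks look in the newest picture that a camera, given by its name, has taken for a name from the list of things; names that differ only in an ending like _2 or _b are one class to them, and where a whole thing is asked for, a point or a joint stands for the part that bears it (a point fixed in the world has none). Each returns a list of dicts, best first, with "score" (0 to 1); they miss things now and then, are a little off and sometimes report something else, mostly with a low value. They report only what shows in the picture. A call takes as long as a camera call.
- eyes.masks_of(camera, thing): "mask" (400x640 bool, what is visible of it) and "xy" ([column, row] in pixels, amid what is visible of it).
- eyes.tip_of(camera, thing): "xy" ([column, row] in pixels: a listed point, or the origin of a listed thing).
The state is a dict: "time_s": time; "qpos": joint angles; "joint_vel": joint speeds; "tau": joint torques, N m; "position": TCP position; "eef_rot": TCP orientation; "contact_force": force on the tool from outside, world axes, zero at the start; "ft_torque": the same for the moment, N m; "width": finger opening in m; "gripper_force": force on a finger pad.
Only numpy, scipy, OpenCV 4.12 (cv2) and the standard library are available. Lean on these libraries where they do the work, as an engineer would, in place of code of your own. Each camera call takes 0.05 s, during which the arm holds its last target. There are 200 camera calls.

### The job

Clear the offcuts off the saw: pick up the open-mouthed pan of offcuts, press the bin's sprung flap down with the pan's front edge and tip all three offcuts into the bin. Then ease the flap slowly back up until it is fully shut, never letting it snap, and set the empty pan down flat on the table, leaving the other things as they lie.

Things in the scene. Friction and masses are not known exactly. Their poses are not given: they have to be found in the camera images.
- bin: fixed hollow green steel offcut bin, 240 (x) x 200 (y) x 210 mm high, walls 4 mm. Origin: centre of its underside, z up. Its top has, from the -x end: a 16 mm strip with the hinge, the bare-metal sprung flap (138 mm long), a fixed cover over the rest. Offcuts go in by sliding along +x down the opened flap and under the cover. Opening 192 mm wide in y
- flap_hinge (a point): middle of the flap's hinge line, level with the bin's top: 104 mm from the bin's centre toward its -x end, 210 mm above the table; the hinge line runs along the bin's y
- flap (a joint): angle of the bin's bare-metal flap in rad: 0 fully shut (level, 1.5 mm below the bin's top), grows as it is pushed down into the bin, stop at 0.95. A spring shuts it (about 0.25 N m net at 0, 0.5 N m at 0.7 rad: some 5 N to push it at 90 mm from the hinge); the offcuts' weight alone does not open it; let go, it snaps up at over 10 rad/s
- flap_edge (a point): middle of the flap's free edge, 138 mm from the hinge; it swings down into the bin
- pan: loose sheet-metal scoop pan 170 (x) x 134 (y) mm, 0.38 kg, floor 3 mm; lips 45 mm high at the back (+x) and sides (down to 12 mm at the mouth), open mouth at -x. Origin: centre of its underside. A strap over x = 0 carries a wooden grip 86 mm long in y, 20 mm thick in x, 24 mm high, its middle 110 mm up: grasp it from above, fingers closing along x.
- pan_grip (a point): middle of the pan's wooden grip
- pan_nose (a point): middle of the pan's front edge (underside) at the mouth, 85 mm from the origin along -x
- offcut_2: wooden block 60 x 90 x 30 mm lying in the pan, 0.11 kg; origin: centre of its underside
- offcut_4: wooden block 50 x 70 x 50 mm lying in the pan, 0.08 kg; origin: centre of its underside
- wedge: wooden wedge 36 x 119 x 28 mm lying in the pan, 0.06 kg; origin: centre of its underside. The slope at which the offcuts begin to slide on the pan's or flap's metal differs each time, between about 23 and 37 degrees, so see or feel that the pan is empty before easing the flap up
- grease_tin: bystander: blue round tin, 69 mm across, 47 mm high, origin under its centre
- star_knob: bystander: black star knob standing on its head, 48 mm across, 62 mm high, origin under its centre
- bench_brush: bystander: dust brush 35 x 255 x 50 mm on the sliding table, origin under its centre

How it is judged:
On the way, in this order (a step that is already met when the one before it is completed fails the run):
1. the flap is pressed open (over 0.45 rad) by the tipped pan (over 0.5 rad of tilt) (value of joint flap above 0.45 rad and angle between pan's own z axis and vertical above 0.5 rad and contact force between pan and bin above 0.5 N), for 0.2 s.
2. the flap is back shut and the pan no longer touches the bin (value of joint flap below 0.03 rad and contact force between pan and bin below 0.1 N), for 0.2 s.
At the end, for the whole second after the job is handed in: The flap is shut (under 0.03 rad), all three offcuts lie inside the bin below its top, and the pan stands flat on the table (under 0.08 rad of tilt, underside within 10 mm of the table top), released and at rest (value of joint flap below 0.03 rad and z of each of offcut_2, offcut_4, wedge in the frame of bin below 0.205 m and x of offcut_2 in the frame of bin between -0.12 and 0.12 m and y of offcut_2 in the frame of bin between -0.1 and 0.1 m and x of offcut_4 in the frame of bin between -0.12 and 0.12 m and y of offcut_4 in the frame of bin between -0.1 and 0.1 m and x of wedge in the frame of bin between -0.12 and 0.12 m and y of wedge in the frame of bin between -0.1 and 0.1 m and angle between pan's own z axis and vertical below 0.08 rad and height (world z) of pan between -0.01 and 0.01 m and linear speed of pan below 0.02 m/s); the robot touches nothing.
It fails at once if the flap snaps shut (closing faster than 2 rad/s within the last 0.25 rad) (value of joint flap below 0.25 rad and velocity of joint flap below -2 rad/s).
It fails at once if a bystander (tin, star knob, brush) is moved by more than 30 mm (distance of any of grease_tin, star_knob, bench_brush from where it was at the start of the episode above 0.03 m).
It also fails if it takes over 61 s, if anything falls off the work surface, if the arm or the gripper's body presses on something with over 40 N, if the wrist force passes 120 N, or if a joint passes its speed limit or range.

## Working session

There is one attempt and no reset: what is moved stays moved. The work goes in short steps, Python scripts to look and compute and a shell command to move; the robot and the scene stay as the last step left them, time stands still between calls to the robot, and variables do not carry over. Pictures are saved under pics/ and viewed, at most 10 in all, crops included, and the job is handed in when it is done.

```bash
mkdir -p pics; ls
cat > h.py <<'E'
import numpy as np, cv2
from scipy.spatial.transform import Rotation as R
from station import bot, eyes
def cam(n):
    c=eyes.camera_info(n); K=np.array([[c['fx'],0,c['cx']],[0,c['fy'],c['cy']],[0,0,1.]])
    o=np.array(c['orientation'],float)
    M=R.from_rotvec(o).as_matrix() if o.size==3 else (o.reshape(3,3) if o.size==9 else None)
    return K,np.array(c['D'],float),np.array(c['xyz'],float),M
def ray(n,xy):
    K,D,p,M=cam(n); u=cv2.undistortPoints(np.array([[xy]],float),K,D)[0,0]
    d=M@np.array([u[0],u[1],1.]); return p,d/np.linalg.norm(d)
def atz(n,xy,z):
    p,d=ray(n,xy); return p+d*(z-p[2])/d[2]
def tri(a,xa,b,xb):
    p,d=ray(a,xa);q,e=ray(b,xb)
    s=np.linalg.lstsq(np.c_[d,-e],q-p,rcond=None)[0]
    return (p+d*s[0]+q+e*s[1])/2, np.linalg.norm(p+d*s[0]-q-e*s[1])
def proj(n,X):
    K,D,p,M=cam(n); return cv2.projectPoints(((np.atleast_2d(X)-p)@M),np.zeros(3),np.zeros(3),K,D)[0][:,0]
def save(n,f):
    im=eyes.snapshot(n); cv2.imwrite('pics/'+f,im[:,:,::-1]); return im
E
python3 - <<'E'
from h import *
np.set_printoptions(precision=3,suppress=True)
for n in ('side','top'):
    print(eyes.camera_info(n))
    save(n,n+'0.png')
T={}
for t in ('pan','pan_grip','pan_nose','flap_hinge','flap_edge','bin','grease_tin','star_knob','bench_brush'):
    for n in ('side','top'):
        r=eyes.tip_of(n,t)[:1]
        if r: T[t,n]=r[0]['xy']; print(t,n,np.array(r[0]['xy']),round(r[0]['score'],2))
    if (t,'side') in T and (t,'top') in T: print('   ',*tri('side',T[t,'side'],'top',T[t,'top']))
print(bot.get_obs())
E
```

```text
pics
{'fx': 497.0490696846127, 'fy': 497.0490696846127, 'cx': 325.7800705647015, 'cy': 199.90902136287275, 'D': array([-0.051,  0.   ,  0.   ,  0.   ,  0.   ]), 'xyz': array([ 0.252, -0.719,  1.04 ]), 'orientation': array([-2.379,  0.471, -0.202])}
{'fx': 376.24336471096495, 'fy': 376.24336471096495, 'cx': 312.9138767331836, 'cy': 203.18125083027022, 'D': array([-0.036,  0.   ,  0.   ,  0.   ,  0.   ]), 'xyz': array([0.42 , 0.024, 1.29 ]), 'orientation': array([-2.19 ,  2.154, -0.145])}
pan side [309.6 237.2] 0.87
pan top [302.8 218.2] 0.79
    [ 0.527  0.03  -0.009] 0.022957046700568518
pan_grip side [303.7 212.9] 0.83
pan_grip top [308.4 214.2] 0.56
    [0.519 0.015 0.113] 0.0008713546215918231
pan_nose side [337.4 239.9] 0.94
pan_nose top [315.  196.2] 0.66
    [ 0.597 -0.009 -0.006] 0.00915179979273811
flap_hinge side [340.4 251.6] 0.81
flap_hinge top [375.8 209.4] 0.82
    [ 0.528 -0.18   0.201] 0.0032863210495425762
flap_edge side [384.3 300.2] 0.75
flap_edge top [421.8 207.6] 0.92
    [ 0.546 -0.318  0.208] 0.019679978507993197
bin side [298.2 227.6] 0.67
bin top [391.9 212.6] 0.98
    [ 0.472 -0.19   0.334] 0.07490238365961557
grease_tin side [388.1 242.2] 0.58
grease_tin top [327.2 164.7] 0.82
    [ 0.72  -0.053 -0.025] 0.02144298549313188
star_knob side [369.5 209.4] 0.57
star_knob top [304.8 159.9] 0.55
    [0.713 0.03  0.026] 0.0009883278617368743
bench_brush side [275.4 150. ] 0.8
bench_brush top [199.7 206.2] 0.86
    [ 0.559  0.391 -0.016] 0.01465067157858301
{'time_s': 1.0, 'qpos': array([ 1.265,  0.308,  1.634, -0.   ,  1.2  , -0.07 ]), 'joint_vel': array([-0.   ,  0.001, -0.002,  0.   , -0.   , -0.002]), 'tau': array([ -0.001, -41.53 , -27.709,  -0.   ,   0.001,  -0.   ]), 'position': array([0.146, 0.608, 0.304]), 'eef_rot': array([ 0.37,  3.12, -0.  ]), 'contact_force': array([ 0.446, -1.129, -0.416]), 'ft_torque': array([ 0.02 , -0.045,  0.001]), 'gripper_force': 0.0, 'width': 0.08552062376644291}
```

View pics/side0.png

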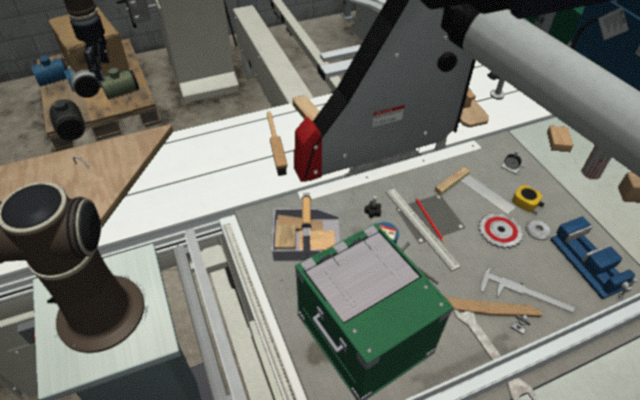

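View pics/top0.png

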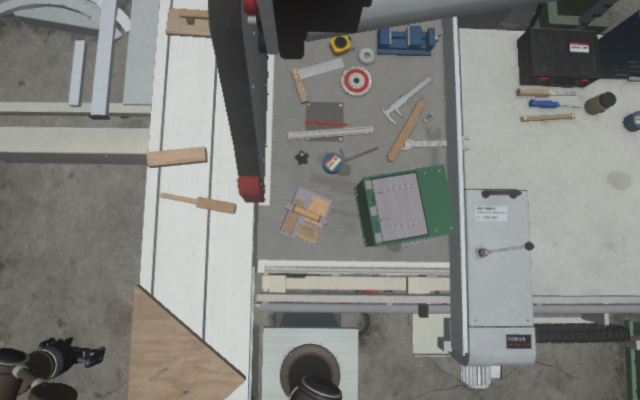

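Run:
```python
import cv2,numpy as np
a=cv2.imread('pics/side0.png')[180:270,260:350]; b=cv2.imread('pics/top0.png')[175:260,265:355]
a=cv2.resize(a,(400,400),interpolation=cv2.INTER_CUBIC);b=cv2.resize(b,(400,400),interpolation=cv2.INTER_CUBIC)
cv2.imwrite('pics/crop0.png',np.hstack([a,b]))
```

```text
(no output)
```

View pics/crop0.png

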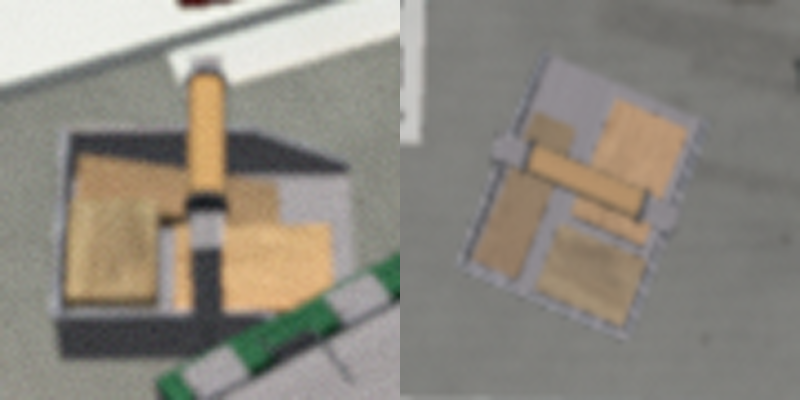

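```bash
python3 -m pendant '[85,1,-1,0,0,85,1,-1,0,0,85,1,-1,0,0,85,1,-1,0,0,85,1,-1,0,0]' 60; python3 -m pendant '[85,1,-1,0,0,85,1,-1,0,0,85,1,-1,0,0,85,0,-1,0,0,85,0,-1,0,0]'
```

```text
time_s: 1.42
position: [0.2943, 0.459, 0.3041]
eef_rot: [0.368, 3.12, 0.001]
contact_force: [0.9, -0.4, -0.4]
width: 0.085
gripper_force: 0.0
time_s: 1.83
position: [0.3833, 0.2904, 0.3041]
eef_rot: [0.371, 3.119, 0.001]
contact_force: [0.5, -1.0, -0.7]
width: 0.0848
gripper_force: 0.0
```

```bash
python3 -m pendant '[85,0.3,-0.9,0.2,-1,85,0.3,-0.9,0.2,-1,85,0.3,-0.9,0.2,-1,85,0.3,-0.9,0.2,-1,85,0.3,-0.9,0.2,-1]'>/dev/null; python3 -m pendant '[85,0.3,-0.9,0.2,-1,85,0.3,-0.9,0.2,-1,85,0.3,-0.9,0.2,-1,85,0,0,0,-1,85,0,0,0,-1]'>/dev/null;python3 -m pendant '[85,0,0,0,-1,85,0,0,0,-1,85,0,0,0,-1,85,0,0,0,-1,85,0,0,0,-1]'; python3 -m pendant '[85,0,0,0,-1,85,0,0,0,-1,85,0,0,0,-1,85,0,0,0,-1,85,0,0,0,-1]'
python3 - <<'E'
from h import *
np.set_printoptions(precision=3,suppress=True)
print(bot.get_obs()['qpos'],cam('wrist')[2:])
save('wrist','w1.png'); eyes.snapshot('side'); eyes.snapshot('top')
Z=dict(pan_grip=.11,pan_nose=0,pan=0,flap_hinge=.21,flap_edge=.2085)
for t,z in Z.items():
    for n in ('wrist','side','top'):
        r=eyes.tip_of(n,t)[:1]
        if r: print(t,n,np.array(r[0]['xy']),round(r[0]['score'],2),atz(n,r[0]['xy'],z))
E
```

```text
time_s: 3.08
position: [0.4777, 0.0039, 0.368]
eef_rot: [2.197, 2.245, 0.0]
contact_force: [0.0, -0.5, -0.1]
width: 0.0847
gripper_force: 0.0
time_s: 3.5
position: [0.4777, 0.004, 0.368]
eef_rot: [2.631, 1.717, 0.0]
contact_force: [-0.0, 0.3, -0.0]
width: 0.0854
gripper_force: 0.0
[-0.083 -0.04   1.896  0.     1.285  0.332] (array([0.508, 0.072, 0.439]), array([[ 0.915, -0.386, -0.117],
       [-0.403, -0.875, -0.267],
       [ 0.001,  0.291, -0.957]]))
pan_grip wrist [354.3 140.4] 0.93 [0.526 0.018 0.11 ]
pan_grip side [306.3 211.8] 0.8 [0.527 0.019 0.11 ]
pan_grip top [375.8 209. ] 0.44 [ 0.54  -0.198  0.11 ]
pan_nose wrist [411.1 122.9] 0.74 [ 0.603 -0.008  0.   ]
pan_nose side [338.6 240.9] 0.64 [ 0.601 -0.018  0.   ]
pan_nose top [373.8 206.4] 0.51 [ 0.56  -0.212  0.   ]
pan wrist [344.9 127.2] 0.98 [0.527 0.019 0.   ]
pan side [308.9 236.4] 0.85 [0.535 0.025 0.   ]
flap_hinge side [344.2 248.9] 0.63 [ 0.533 -0.183  0.21 ]
flap_hinge top [371.1 211. ] 0.69 [ 0.524 -0.165  0.21 ]
flap_edge wrist [363.1 146.2] 0.72 [0.524 0.028 0.208]
flap_edge side [387.2 295.7] 0.96 [ 0.565 -0.314  0.209]
flap_edge top [422.7 202.1] 0.76 [ 0.553 -0.317  0.208]
```

View pics/w1.png

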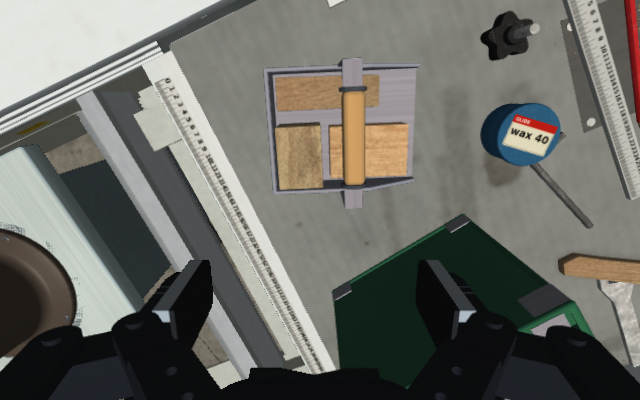

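Run:
```python
from h import *
np.set_printoptions(precision=3,suppress=True)
im=eyes.snapshot('top')
a=cv2.resize(im[150:260,345:465,::-1],(480,440),interpolation=cv2.INTER_CUBIC)
w=cv2.imread('pics/w1.png')[200:310,320:480]
w=cv2.resize(w,(320,220)); w=cv2.copyMakeBorder(w,0,220,0,0,cv2.BORDER_CONSTANT)
cv2.imwrite('pics/crop1.png',np.hstack([a,w]))
p=[atz('wrist',x,.122) for x in [(343.5,92),(366,92),(343.5,186),(366,186)]]
print(p); d=p[0]+p[1]-p[2]-p[3]; print(np.degrees(np.arctan2(d[1],d[0]))-90)
```

```text
[array([0.532, 0.062, 0.122]), array([0.549, 0.054, 0.122]), array([ 0.5  , -0.016,  0.122]), array([ 0.519, -0.024,  0.122])]
-21.50664651118055
```

View pics/crop1.png

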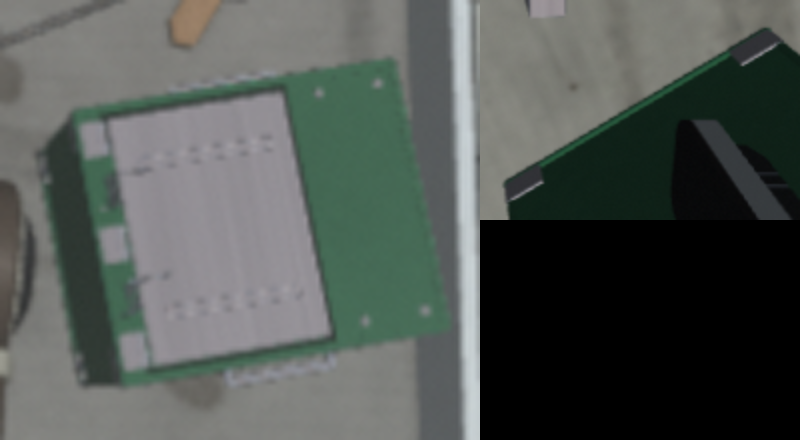

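Run:
```python
from h import *
np.set_printoptions(precision=4,suppress=True)
q=np.array([(74,110),(125,384),(450,325),(396,58)])/4.+[345-.375,150-.375]
P=np.array([atz('top',x,.21) for x in q]); print(P)
# model: bin frame corners (-.12,+y?) 
m=np.array([(-.12,.1),(-.12,-.1),(.12,-.1),(.12,.1)])
for mm in (m,m*[1,-1]):
    A=P[:,:2]; c=A.mean(0); U,S,Vt=np.linalg.svd(mm.T@(A-c)); Rm=(U@np.diag([1,np.linalg.det(U@Vt)])@Vt).T
    print(c,np.degrees(np.arctan2(Rm[1,0],Rm[0,0])),A-c-mm@Rm.T)
    print('rim mid',c+Rm@[-.12,0],'dir',Rm@[1,0])
```

```text
[[ 0.6229 -0.1422  0.21  ]
 [ 0.4243 -0.179   0.21  ]
 [ 0.47   -0.4167  0.21  ]
 [ 0.6668 -0.3818  0.21  ]]
[ 0.546  -0.2799] -79.51254651353028 [[ 0.0004  0.0015]
 [-0.0015  0.0012]
 [ 0.0005 -0.0006]
 [ 0.0006 -0.0021]]
rim mid [ 0.5242 -0.1619] dir [ 0.182  -0.9833]
[ 0.546  -0.2799] -78.57736828222293 [[ 0.1986  0.0399]
 [-0.1959 -0.0365]
 [-0.1978 -0.039 ]
 [ 0.195   0.0355]]
rim mid [ 0.5222 -0.1623] dir [ 0.198  -0.9802]
```

```bash
python3 -m pendant '[85,0.6,0.2,-0.6,0.4,85,0.6,0.18,-0.6,0,85,0,0,-0.8,0,85,0,0,-0.8,0,85,0,0,-0.8,0]' 60; python3 -m pendant '[85,0,0,-0.8,0,85,0,0,-0.7,0,85,0,0,0,0,15,0,0,0,0,15,0,0,0,0]';python3 -m pendant '[15,0,0,0,0,15,0,0,0,0,15,0,0,0,0,15,0,0,0,0,15,0,0,0,0]'
python3 - <<'E'
from h import *
save('side','s2.png'); a=cv2.imread('pics/s2.png')[150:280,230:400]; cv2.imwrite('pics/s2c.png',cv2.resize(a,(680,520)))
E
```

```text
time_s: 4.87
position: [0.5263, 0.0194, 0.2227]
eef_rot: [2.596, 1.768, 0.001]
contact_force: [0.6, 0.9, 0.4]
width: 0.0849
gripper_force: 0.0
time_s: 5.28
position: [0.5269, 0.0192, 0.1653]
eef_rot: [2.596, 1.767, 0.003]
contact_force: [-0.2, -0.4, -0.0]
width: 0.0636
gripper_force: 0.0
time_s: 5.7
position: [0.5264, 0.0194, 0.1657]
eef_rot: [2.597, 1.767, 0.002]
contact_force: [-2.1, 0.3, 6.6]
width: 0.0192
gripper_force: 61.4
```

View pics/s2c.png

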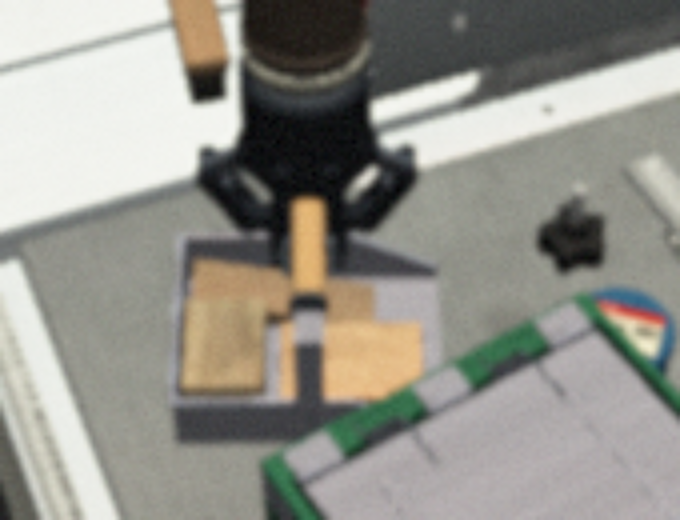

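```bash
python3 -m pendant '[15,0,0,0.2,0,15,0,0,0.4,0,15,0,0,0.5,0,15,0,0,0.5,0,15,0,0,0.5,0]' 80; python3 -m pendant '[15,0,0,0.5,-0.5,15,0,0,0.5,-0.8,15,0,0,0.5,-0.8,15,0,0,0.5,-0.8,15,0,0,0.5,-0.8]';python3 -m pendant '[15,0,0,0.5,-0.8,15,0,-0.2,0.5,-0.8,15,0,-0.3,0.4,-0.8,15,0,-0.4,0,-0.8,15,0,-0.4,0,-0.8]';python3 -m pendant '[15,0,-0.5,0,-0.8,15,0,-0.5,0,-0.8,15,0,-0.5,0,-0.8,15,0,-0.5,0,-0.8,15,0,-0.5,0,-0.6]';python3 -m pendant '[15,0,-0.5,0,-0.2,15,0,-0.5,0,0,15,0.1,-0.4,0,0,15,0,-0.2,0,0,15,0,0,0,0]'
python3 - <<'E'
from h import *
np.set_printoptions(precision=4,suppress=True)
o=bot.get_obs();print(o['position'],o['qpos'],R.from_rotvec(o['eef_rot']).as_matrix()[:,1])
save('side','s3.png'); a=cv2.imread('pics/s3.png')[130:400,230:480]; cv2.imwrite('pics/s3c.png',cv2.resize(a,(540,580)))
E
```

```text
time_s: 6.17
position: [0.5244, 0.0192, 0.2475]
eef_rot: [-2.596, -1.767, 0.004]
contact_force: [0.9, -0.0, -5.5]
width: 0.0187
gripper_force: 78.8
time_s: 6.58
position: [0.5245, 0.0192, 0.3475]
eef_rot: [-2.849, -1.322, 0.004]
contact_force: [0.3, 0.4, -6.6]
width: 0.0187
gripper_force: 78.8
time_s: 7.0
position: [0.5255, -0.0331, 0.4045]
eef_rot: [3.035, 0.809, 0.001]
contact_force: [-0.6, 0.9, -6.5]
width: 0.0188
gripper_force: 78.8
time_s: 7.42
position: [0.5246, -0.1335, 0.4022]
eef_rot: [-3.127, -0.296, 0.005]
contact_force: [-0.6, -0.5, -6.1]
width: 0.0187
gripper_force: 78.8
time_s: 7.83
position: [0.5295, -0.1983, 0.403]
eef_rot: [3.13, 0.271, -0.002]
contact_force: [-0.7, -0.5, -5.9]
width: 0.0182
gripper_force: 78.9
[ 0.5295 -0.1983  0.403 ] [-0.435   0.1179  1.6624 -0.0008  1.3625  0.9635] [ 0.1716 -0.9852 -0.0001]
```

View pics/s3c.png

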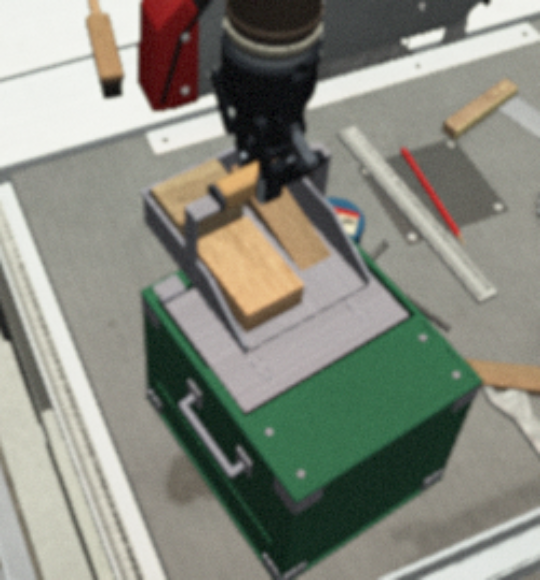

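```bash
python3 -m pendant '[15,0.02,-0.11,-0.2,0,15,0.02,-0.11,-0.2,0,15,0,0,-0.12,0,15,0,0,-0.08,0,15,0,0,-0.04,0]' 80;  python3 -m pendant '[15,0,0,-0.02,0,15,0,0,-0.02,0,15,0,0,0,0,15,0,0,0,0,15,0,0,0,0]' 25
```

```text
time_s: 8.3
position: [0.5309, -0.2049, 0.3768]
eef_rot: [-3.128, -0.274, 0.003]
contact_force: [-0.9, 0.2, -6.4]
width: 0.0188
gripper_force: 78.9
time_s: 8.72
position: [0.5315, -0.2056, 0.3771]
eef_rot: [3.129, 0.274, 0.001]
contact_force: [-0.4, 0.6, -6.1]
width: 0.0185
gripper_force: 78.9
```

```bash
python3 -m pendant '[14,0,0,-0.03,0,14,0,0,-0.03,0,14,0,0,-0.02,0,14,0,0,0,0,14,0,0,0,0]' 25
```

```text
time_s: 9.13
position: [0.5317, -0.206, 0.3756]
eef_rot: [3.128, 0.273, 0.003]
contact_force: [-3.0, -0.4, 7.0]
width: 0.0187
gripper_force: 80.6
```

```bash
python3 -m pendant '[21,0,0,0.1,0,21,0,0,0,0,21,0,0,0,0,21,0,0,0,0,21,0,0,0,0]' 25;  python3 -m pendant '[15,0,0,0,0,15,0,0,0,0,15,0,0,0,0,15,0,0,0,0,15,0,0,0,0]' 25
```

```text
time_s: 9.55
position: [0.5318, -0.206, 0.3779]
eef_rot: [3.128, 0.273, 0.003]
contact_force: [1.2, -2.8, 1.3]
width: 0.0209
gripper_force: 1.0
time_s: 9.97
position: [0.5318, -0.2059, 0.378]
eef_rot: [3.129, 0.273, 0.002]
contact_force: [2.5, -3.6, 3.9]
width: 0.0197
gripper_force: 25.7
```

```bash
python3 -m pendant '[15,0.017,-0.09,-0.035,0,15,0.017,-0.09,-0.035,0,15,0.017,-0.09,-0.035,0,15,0.017,-0.09,-0.035,0,15,0.017,-0.09,-0.035,0]' 25
python3 - <<'E'
from h import *
o=bot.get_obs();print(o['ft_torque'])
save('side','s4.png'); a=cv2.imread('pics/s4.png')[130:400,230:480]; cv2.imwrite('pics/s4c.png',cv2.resize(a,(540,580)))
E
```

```text
time_s: 10.38
position: [0.5343, -0.2185, 0.3731]
eef_rot: [-3.115, -0.271, 0.0]
contact_force: [-3.7, 11.2, 20.1]
width: 0.0195
gripper_force: 66.6
[3.708647   0.95134048 0.07023785]
```

View pics/s4c.png

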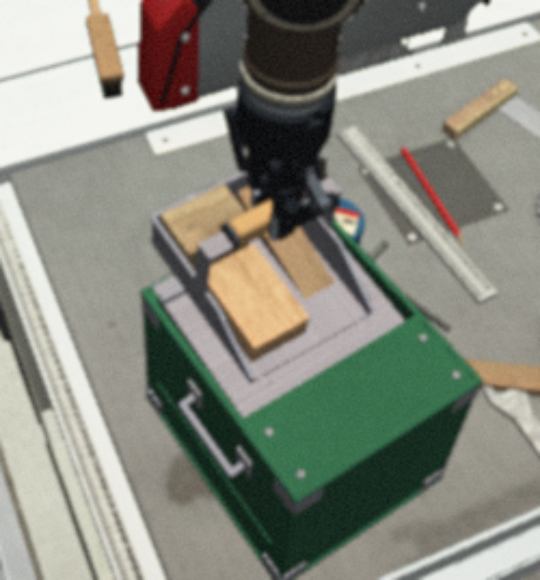

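```bash
python3 -m pendant '[15,-0.01,0.06,0.03,0,15,-0.01,0.06,0.03,0,15,-0.01,0.06,0.03,0,15,-0.01,0.06,0.03,0,15,0,0,0.02,0]' 25; python3 -m pendant '[22,0,0,0,0,24,0,0,0,0,28,0,0,0,0,32,0,0,0,0,33,0,0,0,0]'; python3 -m pendant '[33,0.23,0.04,0,0,33,0.23,0.04,0,0,33,0.23,0.05,0,0,33,0,0,-0.2,0,33,0,0,-0.2,0]';  python3 -m pendant '[33,0,0,-0.2,0,33,0,0,-0.2,0,33,0,0,-0.1,0,33,0,0,0,0,33,0,0,0,0]'
python3 - <<'E'
from h import *
save('side','s5.png'); a=cv2.imread('pics/s5.png')[130:400,230:480]; cv2.imwrite('pics/s5c.png',cv2.resize(a,(540,580)))
for t in ('pan','pan_grip','pan_nose'):
    r=eyes.tip_of('side',t)[:1]; print(t,r and r[0]['xy'])
E
```

```text
time_s: 10.85
position: [0.5332, -0.2123, 0.3759]
eef_rot: [-3.126, -0.274, -0.001]
contact_force: [2.4, 1.9, 0.4]
width: 0.0195
gripper_force: 34.6
time_s: 11.27
position: [0.5328, -0.2143, 0.3754]
eef_rot: [-3.129, -0.273, 0.002]
contact_force: [-0.1, -0.2, -0.4]
width: 0.0325
gripper_force: 0.0
time_s: 11.68
position: [0.5618, -0.2087, 0.3598]
eef_rot: [3.129, 0.275, 0.001]
contact_force: [0.3, -0.3, -0.3]
width: 0.0327
gripper_force: 0.0
time_s: 12.1
position: [0.5604, -0.2088, 0.3395]
eef_rot: [-3.129, -0.273, 0.001]
contact_force: [-0.3, 0.4, 0.9]
width: 0.0334
gripper_force: 0.0
pan [385.8, 297.2]
pan_grip [349.6, 225.1]
pan_nose [373.3, 293.5]
```

View pics/s5c.png

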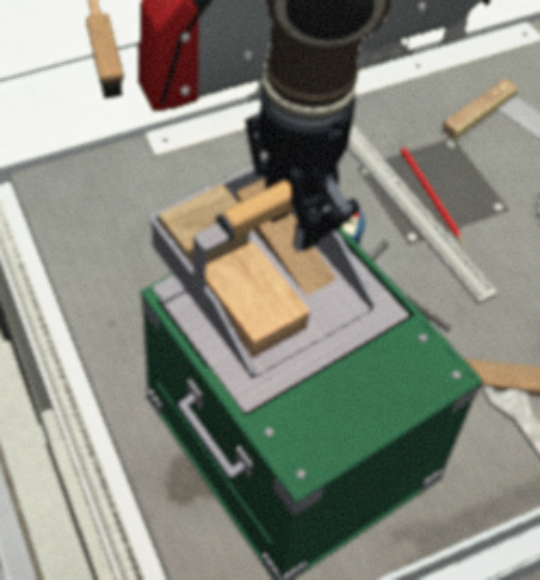

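```bash
python3 -m pendant '[33,0,0,-0.1,0,33,0,0,-0.09,0,33,0,0,0,0,33,0,0,0,0,33,0,0,0,0]'; python3 -m pendant '[33,0.017,-0.09,-0.033,0,33,0.017,-0.09,-0.033,0,33,0.017,-0.09,-0.033,0,33,0.017,-0.09,-0.033,0,33,0.017,-0.09,-0.033,0]'; python3 -m pendant '[33,0.015,-0.083,-0.05,0,33,0.015,-0.083,-0.05,0,33,0.015,-0.083,-0.05,0,33,0.015,-0.083,-0.05,0,33,0.015,-0.083,-0.05,0]'
python3 - <<'E'
from h import *
save('side','s6.png'); a=cv2.imread('pics/s6.png')[130:400,230:480]; cv2.imwrite('pics/s6c.png',cv2.resize(a,(540,580)))
E
```

```text
time_s: 12.72
position: [0.5606, -0.2086, 0.3322]
eef_rot: [-3.129, -0.274, 0.001]
contact_force: [-0.0, 1.0, -1.6]
width: 0.033
gripper_force: 0.0
time_s: 13.13
position: [0.5643, -0.2273, 0.3259]
eef_rot: [3.13, 0.273, 0.001]
contact_force: [-0.1, 1.3, 1.9]
width: 0.033
gripper_force: 0.0
time_s: 13.55
position: [0.5674, -0.2438, 0.316]
eef_rot: [3.129, 0.273, 0.001]
contact_force: [-0.1, 0.6, 1.8]
width: 0.033
gripper_force: 0.0
```

View pics/s6c.png

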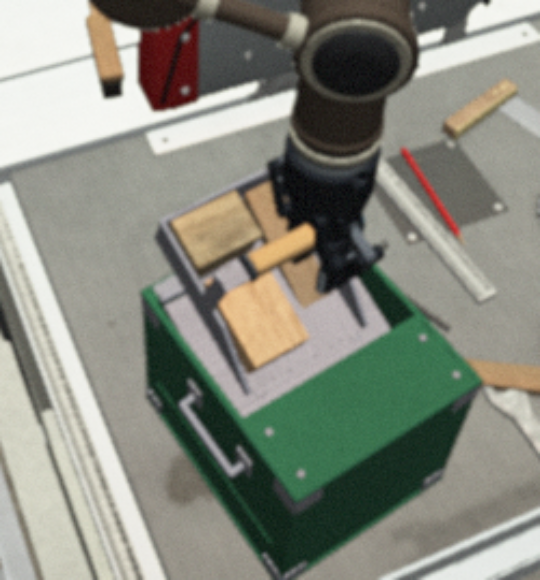

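```bash
python3 -m pendant '[33,0.013,-0.072,-0.066,0,33,0.013,-0.072,-0.066,0,33,0.013,-0.072,-0.066,0,33,0.013,-0.072,-0.066,0,33,0.013,-0.072,-0.066,0]'; python3 -m pendant '[33,0.011,-0.059,-0.08,0,33,0.011,-0.059,-0.08,0,33,0.011,-0.059,-0.08,0,33,0.011,-0.059,-0.08,0,33,0.011,-0.059,-0.08,0]'
cat > look.py <<'E'
from h import *
np.set_printoptions(precision=3,suppress=True)
for c in ('side','top','wrist'):
    eyes.snapshot(c)
    for t in ('offcut_2','wedge','pan','flap'):
        for r in eyes.masks_of(c,t)[:3]:
            if r['score']>.25: print(c,t,np.array(r['xy']),round(r['score'],2),int(r['mask'].sum()))
for t in ('pan','pan_nose','pan_grip','flap_edge'):
    print(t,[(np.array(r['xy']),round(r['score'],2)) for r in eyes.tip_of('side',t)[:1]])
E
python3 look.py
```

```text
time_s: 14.02
position: [0.5698, -0.2582, 0.3024]
eef_rot: [3.129, 0.274, 0.0]
contact_force: [-0.9, -0.4, 1.9]
width: 0.0329
gripper_force: 0.0
time_s: 14.43
position: [0.572, -0.2701, 0.2864]
eef_rot: [3.129, 0.273, 0.0]
contact_force: [0.4, -1.8, 2.4]
width: 0.0331
gripper_force: 0.0
side offcut_2 [350.5 280.6] 0.75 612
side offcut_2 [354.9 303.5] 0.59 547
side offcut_2 [326.6 284.7] 0.52 538
side wedge [379.  283.6] 0.84 447
side wedge [338.9 254.5] 0.44 3558
side pan [340.2 252.6] 0.82 3581
side flap [324.1 284.2] 0.83 537
top offcut_2 [401.4 204.4] 0.27 2148
top pan [377.3 210.4] 0.81 1717
top flap [383.3 233.2] 0.73 206
wrist offcut_2 [387.3 226.9] 0.92 2173
wrist offcut_2 [337.7 222.3] 0.64 920
wrist wedge [370.3 167.3] 0.97 2832
wrist pan [159.6 260.1] 0.8 56578
wrist flap [212.5 141.3] 0.59 12135
wrist flap [158.4 259.5] 0.53 56864
pan [(array([349.3, 263.1]), 0.7)]
pan_nose [(array([364.4, 301.9]), 0.67)]
pan_grip [(array([371.3, 261.3]), 0.92)]
flap_edge [(array([341.3, 279.9]), 0.18)]
```

```bash
python3 -m pendant '[33,0.005,-0.026,-0.045,0,33,0.005,-0.026,-0.045,0,33,0.005,-0.026,-0.045,0,33,0.005,-0.026,-0.045,0,33,0.005,-0.024,-0.045,0]'; python3 -m pendant '[33,0.003,-0.015,-0.03,0,33,0.003,-0.015,-0.03,0,33,0,0,0,0,33,0,0,0,0,33,0,0,0,0]'; python3 look.py
```

```text
time_s: 15.8
position: [0.5733, -0.275, 0.278]
eef_rot: [3.129, 0.273, 0.002]
contact_force: [0.6, -2.1, 4.2]
width: 0.0333
gripper_force: 0.0
time_s: 16.22
position: [0.5735, -0.2761, 0.2756]
eef_rot: [3.129, 0.274, 0.001]
contact_force: [0.9, -3.1, 5.9]
width: 0.0333
gripper_force: 0.0
side pan [347.9 263.4] 0.6 4735
side flap [351.1 308.7] 0.57 818
top offcut_2 [386.8 238.1] 0.51 99
top pan [396.2 206.3] 0.72 2030
top pan [378.7 212.8] 0.57 1428
top flap [387.2 235.1] 0.55 100
wrist offcut_2 [384.  228.7] 0.71 1731
wrist offcut_2 [332.1 206.8] 0.55 1179
wrist wedge [352.2 168.7] 0.6 3699
wrist wedge [157.9 263.2] 0.52 55044
wrist pan [158.4 264. ] 0.78 55242
wrist pan [350.7 167.6] 0.42 3641
wrist flap [181.7 142.8] 0.68 12999
pan [(array([349.8, 264.9]), 0.82)]
pan_nose []
pan_grip [(array([372., 270.]), 0.67)]
flap_edge [(array([371. , 308.4]), 0.84)]
```

```bash
cat > chk.py <<'E'
from h import *
np.set_printoptions(precision=3,suppress=True)
F=np.array([.527,-.1777,.21]);u=np.array([.182,-.983,0]);l=np.array([.983,.182,0]);k=np.array([0,0,1.])
o=bot.get_obs(); tz=o['position'][2]-.21
from scipy.optimize import brentq
ph=brentq(lambda f:122e-3*np.cos(f)-27e-3*np.sin(f)-tz,0,1.2); print('tilt',np.degrees(ph),'fwd',(o['position']-F)@u, o['contact_force'])
c,s=np.cos(ph),np.sin(ph); X=u*c-k*s; N=u*s+k*c
def pan(x,y,h): return F+X*(x+.037)+l*y+N*h   # x forward from pan centre, y toward world +x
pts=dict(bl=(-.085,.067,.0),br=(-.085,-.067,0),fl=(.085,.067,0),fr=(.085,-.067,0),grip=(0,0,.11),gl=(0,.043,.11),gr=(0,-.043,.11))
for cam_ in ('wrist','side','top'): print(cam_,{a:tuple(proj(cam_,pan(*b))[0].round(0)) for a,b in pts.items()})
for cm in ('wrist','side','top'):
    im=eyes.snapshot(cm)
    for t in ('offcut_2','offcut_4','wedge','pan_grip'):
        for r in eyes.masks_of(cm,t)[:3]:
            if r['score']<.3: continue
            p,d=ray(cm,r['xy']); out=[]
            for h in (.003,.11):
                q=p+d*((F+N*h-p)@N)/(d@N); w=q-F; out.append((round(w@X-.037,3),round(w@l,3)))
            q=p+d*(.03-p[2])/d[2]-F; m=r['mask']
            ys,xs=np.where(m); print(cm,t,round(r['score'],2),np.array(r['xy']),'box',xs.min(),xs.max(),ys.min(),ys.max(),'floor',out[0],'grip',out[1],'binfloor',round(q@u,3),round(q@l,3),'rgb',im[m].mean(0).round())
E
python3 chk.py
```

```text
tilt 45.868140981246704 fwd 0.10509636242113148 [ 1.704 -4.045  4.383]
wrist {'bl': (np.float64(-153.0), np.float64(218.0)), 'br': (np.float64(-27.0), np.float64(529.0)), 'fl': (np.float64(281.0), np.float64(151.0)), 'fr': (np.float64(287.0), np.float64(329.0)), 'grip': (np.float64(313.0), np.float64(429.0)), 'gl': (np.float64(311.0), np.float64(311.0)), 'gr': (np.float64(314.0), np.float64(525.0))}
side {'bl': (np.float64(358.0), np.float64(213.0)), 'br': (np.float64(304.0), np.float64(241.0)), 'fl': (np.float64(387.0), np.float64(285.0)), 'fr': (np.float64(335.0), np.float64(316.0)), 'grip': (np.float64(373.0), np.float64(271.0)), 'gl': (np.float64(391.0), np.float64(260.0)), 'gr': (np.float64(354.0), np.float64(281.0))}
top {'bl': (np.float64(362.0), np.float64(187.0)), 'br': (np.float64(370.0), np.float64(234.0)), 'fl': (np.float64(393.0), np.float64(187.0)), 'fr': (np.float64(401.0), np.float64(229.0)), 'grip': (np.float64(415.0), np.float64(202.0)), 'gl': (np.float64(412.0), np.float64(187.0)), 'gr': (np.float64(418.0), np.float64(217.0))}
wrist offcut_2 0.94 [332.2 208.3] box 
[... 1851 characters left out ...]
5 451 257 399 floor (np.float64(0.157), np.float64(0.001)) grip (np.float64(0.104), np.float64(-0.042)) binfloor 0.122 0.017 rgb [55. 87. 68.]
side pan_grip 0.71 [367.2 207.7] box 364 376 196 214 floor (np.float64(-0.088), np.float64(0.089)) grip (np.float64(-0.112), np.float64(0.036)) binfloor -0.176 0.216 rgb [68. 68. 64.]
side pan_grip 0.65 [346.5 264.4] box 306 385 214 318 floor (np.float64(-0.001), np.float64(-0.002)) grip (np.float64(-0.035), np.float64(-0.045)) binfloor -0.056 0.065 rgb [142. 140. 143.]
top pan_grip 0.6 [381.9 204.7] box 363 408 179 233 floor (np.float64(-0.001), np.float64(0.014)) grip (np.float64(-0.175), np.float64(-0.001)) binfloor 0.062 0.025 rgb [119. 122. 131.]
```

```bash
python3 -m pendant '[33,-0.005,0.025,0.045,0,33,-0.005,0.025,0.045,0,33,-0.005,0.027,0.05,0,33,-0.005,0.027,0.05,0,33,-0.011,0.05,0.05,0]'; python3 -m pendant '[33,-0.011,0.059,0.08,0,33,-0.011,0.059,0.08,0,33,-0.011,0.059,0.08,0,33,-0.011,0.059,0.08,0,33,-0.011,0.059,0.08,0]';  python3 -m pendant '[33,-0.013,0.072,0.066,0,33,-0.013,0.072,0.066,0,33,-0.013,0.072,0.066,0,33,-0.013,0.072,0.066,0,33,-0.013,0.072,0.066,0]'; python3 chk.py | grep -E 'tilt|pan_grip'
```

```text
time_s: 18.33
position: [0.5722, -0.2704, 0.2856]
eef_rot: [3.127, 0.274, 0.001]
contact_force: [1.4, -6.7, 5.5]
width: 0.0329
gripper_force: 0.0
time_s: 18.75
position: [0.5701, -0.2589, 0.3024]
eef_rot: [3.127, 0.273, 0.003]
contact_force: [0.7, -5.8, 7.8]
width: 0.0331
gripper_force: 0.0
time_s: 19.17
position: [0.5671, -0.2433, 0.315]
eef_rot: [-3.13, -0.273, -0.0]
contact_force: [1.6, -2.4, 5.0]
width: 0.0327
gripper_force: 0.0
tilt 20.377575437656457 fwd 0.07178223199295435 [ 1.576 -2.362  4.974]
wrist pan_grip 0.6 [212.  243.3] box 18 401 153 399 floor (np.float64(-0.022), np.float64(0.023)) grip (np.float64(-0.027), np.float64(0.068)) binfloor -0.041 -0.056 rgb [124. 121. 123.]
side pan_grip 0.58 [349.3 265.5] box 303 401 213 316 floor (np.float64(0.004), np.float64(-0.004)) grip (np.float64(0.018), np.float64(-0.046)) binfloor -0.049 0.069 rgb [160. 152. 150.]
top pan_grip 0.9 [377.7 204.9] box 358 413 180 235 floor (np.float64(-0.028), np.float64(0.013)) grip (np.float64(-0.095), np.float64(0.004)) binfloor 0.047 0.027 rgb [126. 125. 129.]
```

```bash
python3 -m pendant '[33,-0.012,0.062,0.038,0,33,-0.012,0.062,0.038,0,33,-0.012,0.062,0.038,0,33,-0.012,0.062,0.038,0,33,-0.012,0.062,0.038,0]'; python3 -m pendant '[33,-0.01,0.055,0.026,0,33,-0.01,0.055,0.026,0,33,-0.01,0.055,0.026,0,33,-0.01,0.055,0.024,0,33,-0.01,0.055,0.024,0]'; python3 -m pendant '[33,-0.009,0.05,0.02,0,33,-0.009,0.05,0.02,0,33,-0.009,0.05,0.02,0,33,-0.009,0.05,0.018,0,33,-0.009,0.05,0.018,0]'; python3 chk.py | grep -E 'tilt|pan_grip'
```

```text
time_s: 20.33
position: [0.5647, -0.2307, 0.3225]
eef_rot: [-3.129, -0.274, -0.0]
contact_force: [0.9, -2.9, 6.4]
width: 0.0328
gripper_force: 0.0
time_s: 20.75
position: [0.5625, -0.2194, 0.3274]
eef_rot: [-3.129, -0.274, 0.0]
contact_force: [-0.2, -1.2, 6.8]
width: 0.0333
gripper_force: 0.0
time_s: 21.17
position: [0.5608, -0.2099, 0.3315]
eef_rot: [3.129, 0.274, -0.0]
contact_force: [0.9, -4.8, 6.7]
width: 0.0328
gripper_force: 0.0
tilt 0.9606146298012648 fwd 0.037808761365324815 [ 0.855 -4.764  6.694]
wrist pan_grip 0.9 [304.4 237.4] box 115 482 157 399 floor (np.float64(-0.004), np.float64(0.021)) grip (np.float64(-0.003), np.float64(0.067)) binfloor 0.027 -0.057 rgb [122. 118. 120.]
side pan_grip 0.85 [348.1 257.3] box 302 405 212 308 floor (np.float64(-0.008), np.float64(-0.001)) grip (np.float64(0.048), np.float64(-0.048)) binfloor -0.071 0.08 rgb [151. 145. 143.]
top pan_grip 0.81 [375.3 209.3] box 356 420 183 235 floor (np.float64(-0.037), np.float64(0.002)) grip (np.float64(-0.061), np.float64(-0.005)) binfloor 0.037 0.014 rgb [137. 132. 133.]
```

```bash
for i in 1 2; do :; done; python3 -m pendant '[33,0,0.01,0.012,0,33,0,0.01,0.012,0,33,0,0,0.012,0,33,0,0,0.012,0,33,0,0,0.012,0]'; python3 -m pendant '[33,0,0,0.012,0,33,0,0,0.012,0,33,0,0,0.012,0,33,0,0,0.012,0,33,0,0,0.012,0]'; python3 -m pendant '[33,0,0,0.015,0,33,0,0,0.015,0,33,0,0,0.015,0,33,0,0,0.015,0,33,0,0,0.015,0]'
```

```text
time_s: 22.33
position: [0.5605, -0.2088, 0.3322]
eef_rot: [-3.128, -0.274, 0.002]
contact_force: [1.7, -1.1, 1.7]
width: 0.0331
gripper_force: 0.0
time_s: 22.75
position: [0.5604, -0.209, 0.3345]
eef_rot: [-3.128, -0.274, 0.003]
contact_force: [-0.3, -1.7, -0.5]
width: 0.0329
gripper_force: 0.0
time_s: 23.17
position: [0.5609, -0.2093, 0.3385]
eef_rot: [-3.129, -0.273, -0.0]
contact_force: [-0.2, -0.9, -0.3]
width: 0.0328
gripper_force: 0.0
```

```bash
python3 -m pendant '[33,0,0,0.3,0,33,0,0,0.3,0,33,-0.2,-0.04,0.3,0,33,-0.25,-0.04,0,0,33,-0.24,-0.05,0,0]'; python3 -m pendant '[28,0,0,0,0,24,0,0,0,0,20,0,0,0,0,15,0,0,0,0,15,0,0,0,0]' 60;  python3 -m pendant '[15,0,0,0,0,15,0,0,0.05,0,15,0,0,0.1,0,15,0,0,0.2,0,15,0,0,0.3,0]' 60
python3 - <<'E'
from h import *
for c in ('side','top'):
  eyes.snapshot(c)
  for t in ('pan','pan_grip','pan_nose','flap_edge'):
    print(c,t,[(np.array(r['xy']).round(),round(r['score'],2)) for r in eyes.tip_of(c,t)[:1]])
  for t in ('offcut_2','wedge'): print(c,t,[(np.array(r['xy']).round(),round(r['score'],2),int(r['mask'].sum())) for r in eyes.masks_of(c,t)[:3]])
o=bot.get_obs(); p=o['position']; c=p-[0,0,.164]
print(p,o['contact_force'],'expect side grip',proj('side',p-[0,0,.054]),'nose',proj('side',c+np.array([.182,-.983,0])*.085),'panorig',proj('side',c))
E
```

```text
time_s: 23.58
position: [0.533, -0.2148, 0.3764]
eef_rot: [3.128, 0.274, 0.004]
contact_force: [-0.8, -0.2, -0.5]
width: 0.0329
gripper_force: 0.0
time_s: 24.0
position: [0.5332, -0.215, 0.3741]
eef_rot: [3.129, 0.273, -0.001]
contact_force: [-1.7, -2.9, 0.7]
width: 0.0191
gripper_force: 58.8
time_s: 24.42
position: [0.5327, -0.2137, 0.3989]
eef_rot: [-3.127, -0.274, 0.006]
contact_force: [-0.1, 0.5, -4.0]
width: 0.0191
gripper_force: 58.7
side pan [(array([353., 251.]), 0.56)]
side pan_grip [(array([354., 218.]), 0.8)]
side pan_nose [(array([378., 286.]), 0.64)]
side flap_edge [(array([387., 296.]), 0.77)]
side offcut_2 []
side wedge []
top pan [(array([387., 210.]), 0.97)]
top pan_grip [(array([402., 204.]), 0.83)]
top pan_nose [(array([423., 206.]), 0.63)]
top flap_edge []
top offcut_2 [(array([329., 163.]), 0.62, 303)]
top wedge []
[ 0.53328669 -0.21455128  0.4001301 ] [ 0.55645761 -0.37363336 -3.12776741] expect side grip [[354.70686772 217.91236969]] nose [[377.26161725 284.29429321]] panorig [[351.34506929 253.29450323]]
```

```bash
python3 -m pendant '[15,0,0.2,0,0,15,0,0.4,0,0,15,0,0.5,0,0,15,0,0.5,0,0,15,0,0.5,0,0.5]' ; python3 -m pendant '[15,0,0.5,0,0.8,15,0,0.5,0,0.8,15,0,0.5,0,0.8,15,0,0.5,0,0.8,15,-0.05,0.5,0,0.8]'; python3 -m pendant '[15,-0.05,0.5,0,0.8,15,-0.05,0.5,0,0.8,15,-0.05,0.3,0,0.8,15,0,0.2,0,0.8,15,0,0,0,0.8]'; python3 -m pendant '[15,0,0,0,0.8,15,0,0,0,0.8,15,0,0,0,0.8,15,0,0,0,0.8,15,0,0,0,0.5]'
```

```text
time_s: 25.53
position: [0.5331, -0.1293, 0.4003]
eef_rot: [-3.122, -0.342, 0.0]
contact_force: [0.6, 0.1, -3.6]
width: 0.019
gripper_force: 58.9
time_s: 25.95
position: [0.5313, -0.029, 0.4005]
eef_rot: [-3.014, -0.884, -0.001]
contact_force: [0.7, -0.1, -4.1]
width: 0.0193
gripper_force: 59.0
time_s: 26.37
position: [0.5249, 0.0319, 0.4005]
eef_rot: [-2.812, -1.397, -0.001]
contact_force: [0.3, 0.6, -3.9]
width: 0.0192
gripper_force: 59.0
time_s: 26.78
position: [0.5251, 0.0301, 0.4005]
eef_rot: [-2.554, -1.828, -0.0]
contact_force: [0.2, 0.7, -4.2]
width: 0.0193
gripper_force: 59.0
```

```bash
python3 -m pendant '[15,0,-0.2,-0.3,0,15,0,-0.07,-0.6,0,15,0,0,-0.7,0,15,0,0,-0.7,0,15,0,0,-0.7,0]' ; python3 -m pendant '[15,0,0,-0.7,0,15,0,0,-0.6,0,15,0,0,-0.5,0,15,0,0,-0.4,0,15,0,0,-0.3,0]'; python3 -m pendant '[15,0,0,-0.2,0,15,0,0,-0.06,0,15,0,0,-0.04,0,15,0,0,0,0,15,0,0,0,0]'
```

```text
time_s: 27.2
position: [0.5248, 0.0183, 0.2786]
eef_rot: [2.559, 1.822, 0.0]
contact_force: [0.3, -0.3, -3.8]
width: 0.0194
gripper_force: 58.9
time_s: 27.62
position: [0.5238, 0.0185, 0.1777]
eef_rot: [-2.557, -1.821, 0.004]
contact_force: [0.7, -0.1, -4.1]
width: 0.0194
gripper_force: 59.0
time_s: 28.03
position: [0.5262, 0.0186, 0.1694]
eef_rot: [2.557, 1.823, 0.003]
contact_force: [-1.1, -0.2, -3.5]
width: 0.0191
gripper_force: 58.9
```

Hanging still (about −4 N); go down in small steps until it touches, then release.

```bash
python3 -m pendant '[15,0,0,-0.03,0,15,0,0,-0.03,0,15,0,0,-0.03,0,15,0,0,0,0,15,0,0,0,0]'; python3 -m pendant '[15,0,0,-0.03,0,15,0,0,0,0,15,0,0,0,0,15,0,0,0,0,15,0,0,0,0]'
```

```text
time_s: 28.45
position: [0.5253, 0.0187, 0.1647]
eef_rot: [-2.558, -1.824, 0.0]
contact_force: [-0.4, -0.1, -4.7]
width: 0.019
gripper_force: 59.0
time_s: 28.87
position: [0.5257, 0.0186, 0.1641]
eef_rot: [2.557, 1.824, 0.001]
contact_force: [-0.4, -0.7, 0.7]
width: 0.0192
gripper_force: 59.7
```

```bash
python3 -m pendant '[21,0,0,0,0,24,0,0,0,0,40,0,0,0,0,70,0,0,0,0,85,0,0,0,0]'; python3 -m pendant '[85,0,0,0,0,85,0,0,0.3,0,85,0,0,0.6,0,85,0,0,0.8,0,85,0,0,0.8,0]'; python3 -m pendant '[85,0,0,0.8,0,85,0,0,0.8,0,85,0,0,0.6,0,85,0,0,0,0,85,0,0,0,0]'
python3 - <<'E'
from h import *
np.set_printoptions(precision=3,suppress=True)
Z=dict(pan_grip=.11,pan_nose=0,pan=0,flap_hinge=.21,flap_edge=.2085)
for n in ('wrist','side','top'):
  eyes.snapshot(n)
  for t,z in Z.items():
    r=eyes.tip_of(n,t)[:1]
    if r: print(t,n,round(r[0]['score'],2),atz(n,r[0]['xy'],z))
  for t in ('offcut_2','wedge'): print(n,t,[(np.array(r['xy']).round(),round(r['score'],2),int(r['mask'].sum())) for r in eyes.masks_of(n,t)[:3]])
# compare flap area with first top picture
a=cv2.imread('pics/top0.png')[:,:,::-1].astype(float); b=eyes.snapshot('top').astype(float)
d=abs(cv2.GaussianBlur(a,(0,0),1.5)-cv2.GaussianBlur(b,(0,0),1.5)).max(2)
print('top flap diff',d[180:240,372:428].mean(),d[180:240,372:428].max(),'tin/knob',d[145:175,295:345].max())
E
```

```text
time_s: 29.28
position: [0.5254, 0.0187, 0.1635]
eef_rot: [2.558, 1.824, 0.0]
contact_force: [-0.2, -0.2, -0.9]
width: 0.0597
gripper_force: 0.0
time_s: 29.7
position: [0.5246, 0.0187, 0.2646]
eef_rot: [-2.557, -1.823, 0.002]
contact_force: [-0.3, 0.3, 0.1]
width: 0.0849
gripper_force: 0.0
time_s: 30.12
position: [0.5262, 0.0186, 0.3545]
eef_rot: [2.555, 1.822, 0.007]
contact_force: [0.2, -0.2, 0.0]
width: 0.0848
gripper_force: 0.0
pan_grip wrist 0.94 [0.524 0.018 0.11 ]
pan_nose wrist 0.85 [ 0.602 -0.01   0.   ]
pan wrist 0.89 [0.521 0.017 0.   ]
wrist offcut_2 []
wrist wedge []
pan_grip side 0.72 [0.526 0.017 0.11 ]
pan_nose side 0.67 [ 0.606 -0.013  0.   ]
pan side 0.96 [0.538 0.021 0.   ]
flap_hinge side 0.61 [ 0.531 -0.187  0.21 ]
flap_edge side 0.78 [ 0.562 -0.314  0.209]
side offcut_2 [(array([300., 231.]), 0.22, 3115)]
side wedge []
pan_grip top 0.57 [0.53  0.016 0.11 ]
pan top 0.9 [0.52  0.039 0.   ]
flap_hinge top 0.81 [ 0.529 -0.178  0.21 ]
flap_edge top 0.58 [ 0.55  -0.32   0.208]
top offcut_2 []
top wedge []
top flap diff 5.784814585069454 6.873172046566907 tin/knob 52.09792344895017
```

Run:
```python
from h import *
np.set_printoptions(precision=1,suppress=True)
for n in ('side','top'):
  eyes.snapshot(n)
  for t in ('grease_tin','star_knob','bench_brush'): print(n,t,[(np.array(r['xy']),round(r['score'],2)) for r in eyes.tip_of(n,t)[:1]])
print(bot.hand_in())
```

```text
side grease_tin [(array([388.6, 239.3]), 0.81)]
side star_knob [(array([368.7, 210. ]), 0.57)]
side bench_brush [(array([276.8, 145.5]), 0.88)]
top grease_tin [(array([331.8, 164.4]), 0.76)]
top star_knob [(array([304.9, 162.2]), 0.57)]
top bench_brush [(array([198.4, 204.9]), 0.82)]
the job is handed in; nothing more can be done
None
```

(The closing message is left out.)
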